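# Level a riser shelf with its screw foot and a spirit level

## Task

The little wooden riser shelf slopes down towards its screw foot. First lay the spirit level on the shelf, along the black line and midway between the two cross marks, and let go so that the bubble shows the slope; then turn the winged screw foot clockwise, as seen from above, until the bubble rests between the two rings of its vial. Finish by pressing the level down firmly but not hard (some 5 to 15 N) onto the shelf with the bubble still between the rings, and end the program while still pressing it; do not disturb the salt shaker or the pepper jar.

Things in the scene. Friction and masses are not known exactly. Their poses are not given: they have to be found in the camera images.
- level: The spirit level as a whole: aluminium bar 150 x 28 x 42 mm with black rubber ends, 0.27 to 0.39 kg; origin at the centre of its underside, x along it, z up. Its middle 58 mm is only 26 mm tall and carries the vial along x (top at 39 mm); both ends have flat tops 46 mm long at 42 mm. Starts loose, upright on the countertop left of the shelf.
- level_mid (a point): Centre of the spirit level, half-way up (21 mm above its underside), axes as the level's: x along its length, y across its 28 mm width, z up.
- bubble (a joint): Position of the white bubble in the vial (m): 0 = centred, positive towards the level's +x end, stops at +/-0.018. The bubble is 12 mm long, the black rings stand 10 mm either side of the centre, so it is between them within +/-0.004. It runs to the higher end, 7 mm per 0.01 rad of slope along the level, and takes about 2 s to settle after any movement.
- deck: The shelf board: wood, 160 x 260 x 18 mm, its top about 60 mm above the countertop, on two plain feet at its left (+y) end and on the screw foot, through a steel ear, at its right (-y) end. It tips about the plain feet only, along its length. Origin on that tipping axis, 110 mm from the board's centre; y is the long axis, pointing away from the screw foot, z up.
- deck_mid (a point): Centre of the top face of the shelf board; y along its length (along the black inlaid line), pointing away from the screw foot, x across, z up. The black cross marks are at y = +/-80 mm, 5 mm beyond the ends of a centred level.
- foot_grip (a point): Grip point of the screw foot, on its upright axis, 90 mm above the countertop and 170 mm from the shelf's centre at its right (-y) end. The steel wing is 46 mm long along this point's x, 13 mm thick along y, and reaches from 73 to 105 mm above the countertop.
- foot: The screw foot; origin on its axis at the countertop, z up, x along the wing. It turns in place (its head does not rise) against friction of about 0.06 N m and stays where it is left. The shelf always starts too low at this end: 1.2 to 2.3 rad clockwise from above make it level; each rad clockwise lifts this end by 0.010 rad of slope, which moves the bubble 7 mm.
- salt_shaker: Bystander: salt shaker, 44 mm wide, 90 mm tall; origin at the centre of its underside.
- pepper_jar: Bystander: spice jar with a screw cap, 46 mm wide, 106 mm tall; origin at the centre of its underside.

How it is judged (in metres and radians):
On the way, in this order (a step that is already met when the one before it is completed fails the run):
1. the spirit level lies let go on the shelf, along the line and midway between the cross marks, and its bubble shows the slope (angle between the x axis of level_mid and the y axis of deck_mid, either way round below 0.1 rad and angle between the z axis of level_mid and the z axis of deck_mid, either way round below 0.02 rad and x of level_mid in the frame of deck_mid between -0.015 and 0.015 m and y of level_mid in the frame of deck_mid between -0.03 and 0.03 m and z of level_mid in the frame of deck_mid between 0.017 and 0.025 m and contact force between the fingers and level below 0.2 N and (value of joint bubble above 0.006 m or value of joint bubble below -0.006 m)), for 0.2 s.
2. with the level lying there untouched, the bubble rests between the rings (angle between the x axis of level_mid and the y axis of deck_mid, either way round below 0.1 rad and angle between the z axis of level_mid and the z axis of deck_mid, either way round below 0.02 rad and x of level_mid in the frame of deck_mid between -0.015 and 0.015 m and y of level_mid in the frame of deck_mid between -0.03 and 0.03 m and z of level_mid in the frame of deck_mid between 0.017 and 0.025 m and contact force between the fingers and level below 0.2 N and value of joint bubble between -0.004 and 0.004 m), for 0.4 s.
At the end, for the whole second after the job is handed in: The level lies flat on the shelf, along the line (0.1 rad), within 15 mm of it and 30 mm of its middle; the bubble is within 4 mm of centre; the robot touches the level and presses it so that it bears on the shelf with 5.5 to 30 N, its weight (2.6 to 3.8 N) included (angle between the x axis of level_mid and the y axis of deck_mid, either way round below 0.1 rad and angle between the z axis of level_mid and the z axis of deck_mid, either way round below 0.02 rad and x of level_mid in the frame of deck_mid between -0.015 and 0.015 m and y of level_mid in the frame of deck_mid between -0.03 and 0.03 m and z of level_mid in the frame of deck_mid between 0.017 and 0.025 m and value of joint bubble between -0.004 and 0.004 m and contact force between level and deck between 5.5 and 30 N and contact force between any of the fingers, the arm and level above 1 N); the arm keeps its last pose, push and grip.
It fails at once if the salt shaker or the pepper jar is pushed more than 3 cm away or knocked over (distance of any of salt_shaker, pepper_jar from where it was at the start of the episode above 0.03 m or angle between any of salt_shaker, pepper_jar's own z axis and vertical above 0.6 rad).
It also fails if it takes over 72 s, if anything falls off the work surface, if the arm or the gripper's body presses on something with over 40 N, if the wrist force passes 120 N, or if a joint passes its speed limit or range.

## Robot

A 6-joint arm with a two-finger parallel gripper is mounted at the origin on the work surface; the furniture and walls round the work are solid. World frame = base frame: x ahead of the robot, y to its left, z up, the work surface at z = 0. Lengths are in mm, angles in rad, forces in N, time in s.
With the tool pointing down it reaches from about 225 to 875 mm from the base axis. Payload 3.4 kg.
Tool frame: the origin (TCP) lies at the very end of the fingers, on their centre line; the grasp point (between the pads) lies 19 mm behind it; z points along the fingers, y is the line along which they close (so a half turn about z gives the same grasp; the last joint's range is limited). The gripper opens to 85 mm and grips with 20 to 120 N. Pads are 22 mm wide; open, the fingers measure 114 mm over their backs; the gripper's body (76 mm by 85 mm) begins 54 mm behind the grasp point. The pads swing forward as they close: fully open they stand 13 mm farther back than shut.
Start: joints at [1.086, 0.276, 1.505, -0, 1.361, -0.121], TCP at [204.62, 537.395, 231.328] pointing down, gripper open.
Joint ranges: [-2.89, 2.89], [-0.75, 2.08], [0.22, 2.7], [-1.18, 4.32], [0.11, 2.71], [-2.7, 2.7]. Speed limits (rad/s): [2.57, 2.57, 3.14, 3.14, 3.14, 3.14].

## Interface

Orientations are given as a unit quaternion [x, y, z, w].
In Python, from rig import arm gives the robot as it stands. The module is installed in compiled form; this text tells all that it offers.
- The arm moves only by the tool move_arm, never from a script. Its argument "rows" is a list of rows, each a list of 2 entries, a list of its own where there are three numbers: the shift along the tool's x, y, z in mm, then the turn about the tool's z in rad. In form: [[[tx, ty, tz], roll], ...]. A call has exactly 5 rows; each row is the pose to reach, as a shift and turn from the pose commanded when the call began, along the tool's axes at that moment; what a row does not reach only later rows make up. A row lasts 1/10 s, in which the tool goes at most 50 mm and 8.59 degrees, less where a joint would pass 70% of its speed; a pose out of reach is approached as far as the arm can. A call with a gripper value outside its range is refused whole. "hand" is the finger opening in mm, from 0 to 85.4, set as the call begins (left out, the last holds). The fingers move at their own pace and stop on an object; the grip force is fixed at half the most. Time passes only in rows, so rows that repeat a pose let the fingers close, or fill a call up. It gives the time, the measured TCP pose, the force, the opening and the grip force at its end, in the units of the state.
- arm.observe(): the state, without advancing time (a new reading comes with each control period).
- arm.snapshot(name): name is "scene" or "top" or "wrist"; returns (picture, depth): 480x640x3 uint8, blue, green, red; 480x640 float32, mm along the optical axis (not along the pixel's ray), 0 where there is no reading.
- arm.camera_info(name): a dict with "mtx" (3x3 intrinsics, pixels), "xyz" and "rotation" of the camera in the world. Camera axes: x right, y down, z forward; pixel columns grow to the right and rows downward; lengths in mm; the calibration is good to about 2 mm. The wrist camera is an equidistant fisheye: a pixel r from the principal point sees the ray r / f radians off the axis. A picture is of the moment at which its call begins: read the wrist's pose just before it. camera_info takes no time and is no camera call; for the wrist camera it gives the pose at the moment of the call.
- arm.finish_job(): hands the job in; it is judged then, once.
Trained networks look in the newest picture that a camera, given by its name, has taken for a name from the list of things; names that differ only in an ending like _2 or _b are one class to them, and where a whole thing is asked for, a point or a joint stands for the part that bears it (a point fixed in the world has none). Each returns a list of dicts, best first, with "confidence" (0 to 1); they miss things now and then, are a little off and sometimes report something else, mostly with a low value. They report only what shows in the picture. A call takes as long as a camera call.
- arm.regions_of(camera, label): "mask" (480x640 bool, what is visible of it) and "bbox" ([left, top, width, height] in pixels, round what is visible of it).
The state is a dict: "t": time; "joint_positions": joint angles; "joint_velocities": joint speeds; "joint_efforts": joint torques, N m; "position": TCP position; "tcp_rot": TCP orientation; "wrist_force": force on the tool from outside, world axes, zero at the start; "wrist_torque": the same for the moment, N m; "finger_gap": finger opening in mm; "gripper_force": force on a finger pad.
Only numpy, scipy, OpenCV 4.12 (cv2) and the standard library are available. Lean on these libraries where they do the work, as an engineer would, in place of code of your own. Each camera call takes 0.05 s, during which the arm holds its last target. There are 200 camera calls.

## Working session

There is one attempt and no reset: what is moved stays moved. The work goes in short steps, Python scripts to look and compute and a tool call to move; the robot and the scene stay as the last step left them, time stands still between calls to the robot, and variables do not carry over. Pictures are saved under pics/ and viewed, at most 10 in all, crops included, and the job is handed in when it is done.

Besides the shell and the picture viewer there is one more tool, called after "Request:" by a JSON object that holds its "name" and its "arguments". move_arm: Moves the arm, as the interface text tells. Its arguments: {"type":"object","properties":{"rows":{"type":"array","items":{"type":"array"}},"hand":{"type":"number"}},"required":["rows"]}

```bash
mkdir -p pics; cat > h.py <<'E'
import numpy as np, cv2
from rig import arm
from scipy.spatial.transform import Rotation as R
def cam(c):
    i=arm.camera_info(c); r=np.array(i["rotation"],float)
    if r.shape!=(3,3): r=R.from_quat(r).as_matrix()
    return np.array(i["mtx"]),np.array(i["xyz"]),r
def pts(c,d,mask):
    K,p,r=cam(c); v,u=np.nonzero(mask&(d>0)); z=d[v,u]
    return (np.c_[(u-K[0,2])/K[0,0]*z,(v-K[1,2])/K[1,1]*z,z])@r.T+p
E
python3 - <<'E'
from h import *
s=arm.observe(); print(s)
for c in("top","scene"):
    im,d=arm.snapshot(c); cv2.imwrite(f"pics/{c}0.png",im); np.save(c+"d.npy",d)
    print(c,arm.camera_info(c))
    for l in("level","deck","foot","salt_shaker","pepper_jar"):
        for g in arm.regions_of(c,l)[:2]:
            P=pts(c,d,g["mask"])
            if len(P)<10: continue
            zt=np.percentile(P[:,2],95); T=P[abs(P[:,2]-zt)<8]
            m,(w,h),a=cv2.minAreaRect(T[:,:2].astype(np.float32))
            print(l,round(g["confidence"],2),g["bbox"],"ztop",zt.round(),"rect",np.round(m),round(w),round(h),round(a,1),"med",np.median(T,0).round())
E
```

```text
{'t': 0.0, 'joint_positions': array([ 1.08601078e+00,  2.76558153e-01,  1.50616715e+00, -1.35256179e-05,
        1.36069017e+00, -1.20996240e-01]), 'joint_velocities': array([-0.00011853,  0.00129874,  0.00018888,  0.00070573, -0.00074073,
       -0.00102356]), 'joint_efforts': array([ 3.96612040e-05, -4.16772795e+01, -2.45806700e+01,  1.57667187e-04,
        1.13140073e-02,  8.61335195e-06]), 'position': array([204.34642292, 536.87932813, 230.44716646]), 'tcp_rot': array([ 1.80891824e-01,  9.83502576e-01, -8.71894226e-04, -2.65544529e-04]), 'wrist_force': array([-0.01515129,  0.05865122,  0.2736331 ]), 'wrist_torque': array([0.01709955, 0.01727382, 0.02024176]), 'gripper_force': 0.0, 'finger_gap': 85.52224114299577}
top {'mtx': array([[597.95783629,   0.        , 324.43365116],
       [  0.        , 597.95783629, 231.81069981],
       [  0.        ,   0.        ,   1.        ]]), 'xyz': array([ 440.04772161,    2.57648542, 1142.58774762]), 'rotation': array([ 0.71464399, -0.69665688,  0.03688466, -0.05091842])}
level 0.74 [175.1, 228.2, 49.4, 80.4] ztop 45.0 rect [503. 260.] 152 29 
[... 851 characters left out ...]
09.13846285]), 'rotation': array([ 0.79558891, -0.27651548,  0.1895441 , -0.50462908])}
level 0.74 [211.8, 222.7, 46.8, 36.4] ztop 43.0 rect [500. 259.] 155 30 29.0 med [477. 248.  42.]
deck 0.8 [260.9, 237.3, 125.8, 95.9] ztop 61.0 rect [514. -70.] 303 162 79.7 med [503. -61.  59.]
foot 0.68 [353.4, 285.1, 26.7, 53.7] ztop 106.0 rect [ 486. -216.] 14 45 51.8 med [ 484. -217.  104.]
salt_shaker 0.54 [302.3, 216.2, 15.3, 27.0] ztop 88.0 rect [624. 117.] 19 29 35.2 med [623. 115.  86.]
salt_shaker 0.36 [355.3, 286.1, 24.0, 52.8] ztop 106.0 rect [ 487. -216.] 16 45 51.8 med [ 485. -217.  104.]
pepper_jar 0.68 [351.3, 217.6, 24.0, 48.5] ztop 107.0 rect [694.   1.] 46 44 20.1 med [688.  -4. 106.]
```

View pics/top0.png

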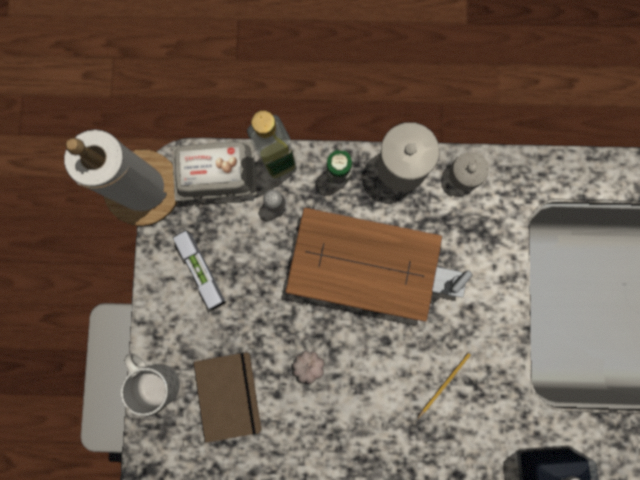

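```bash
cat >> h.py <<'E'
def togo(x,y,z,yawy):
    "tool-axis shift and roll to put TCP at x,y,z with tool y at yaw (deg)"
    s=arm.observe(); M=R.from_quat(s["tcp_rot"]).as_matrix()
    cy=np.degrees(np.arctan2(M[1,1],M[0,1])); 
    print("t",round(s["t"],2),"pos",s["position"].round(1),"yawy",cy.round(1),"tilt",np.degrees(np.arccos(-M[2,2])).round(2),"F",s["wrist_force"].round(1),"gap",s["finger_gap"].round(1),"q6",s["joint_positions"][5].round(2))
    print("shift",(M.T@(np.array([x,y,z])-s["position"])).round(1),"roll",np.radians(cy-yawy).round(3))
E
python3 -c "
from h import *
togo(503,260,100,-60.2)"
```

```text
Traceback (most recent call last):
  File "h.py", line 15, in togo
    print("t",round(s["t"],2),"pos",s["position"].round(1),"yawy",cy.round(1),"tilt",np.degrees(np.arccos(-M[2,2])).round(2),"F",s["wrist_force"].round(1),"gap",s["finger_gap"].round(1),"q6",s["joint_positions"][5].round(2))
                                                                                                                                                                 ^^^^^^^^^^^^^^^^^^^^^
AttributeError: 'float' object has no attribute 'round'
```

The top view shows the level at px (198,270), the shelf's cross marks at about (320,254) and (408,270), the wing at (461,283), the salt shaker at (273,203) and the jar at (339,165). These agree with the measured positions.

```bash
sed -i 's/s\["finger_gap"\].round(1)/round(s["finger_gap"],1)/' h.py
python3 -c "
from h import *
togo(503,260,120,-60.2)"
```

```text
t 0.6 pos [204.6 537.4 231.3] yawy 69.2 tilt 0.01 F [-0.  -0.   0.1] gap 85.2 q6 -0.12
shift [-377.6 -153.1  111.3] roll 2.258
```

Request:
{"name": "move_arm", "arguments": {"rows": [[[-38,-15,4],0.15],[[-76,-31,8],0.3],[[-114,-46,12],0.45],[[-152,-62,16],0.6],[[-190,-77,20],0.75]], "hand": 85}}

```text
t: 1.1
position: [355.7, 396.7, 211.4]
tcp_rot: [0.531, 0.847, 0.0, 0.0]
wrist_force: [0.3, 0.5, 0.8]
finger_gap: 85.4
gripper_force: 0.0
```

Request:
{"name": "move_arm", "arguments": {"rows": [[[-38,14,16],0.15],[[-76,29,32],0.3],[[-114,43,48],0.45],[[-152,58,64],0.6],[[-189,72,80],0.75]]}}

```text
t: 1.6
position: [504.2, 258.7, 130.9]
tcp_rot: [0.805, 0.594, 0.0, 0.0]
wrist_force: [0.4, 0.4, 0.3]
finger_gap: 85.2
gripper_force: 0.0
```

Request:
{"name": "move_arm", "arguments": {"rows": [[[0,0,0],0.15],[[0,0,0],0.3],[[0,0,0],0.45],[[0,0,0],0.6],[[0,0,0],0.75]]}}

```text
t: 2.1
position: [502.9, 259.9, 131.3]
tcp_rot: [0.966, 0.258, 0.0, -0.0]
wrist_force: [-0.7, 0.3, -0.2]
finger_gap: 85.1
gripper_force: 0.0
```

```bash
python3 - <<'E'
from h import *
togo(503,260,120,-60.2)
im,d=arm.snapshot("wrist"); cv2.imwrite("pics/w1.png",im)
E
```

```text
t 2.1 pos [502.9 259.9 131.3] yawy -60.1 tilt 0.01 F [-0.7  0.3 -0.2] gap 85.1 q6 1.4
shift [ 0.1 -0.  11.3] roll 0.001
```

View pics/w1.png

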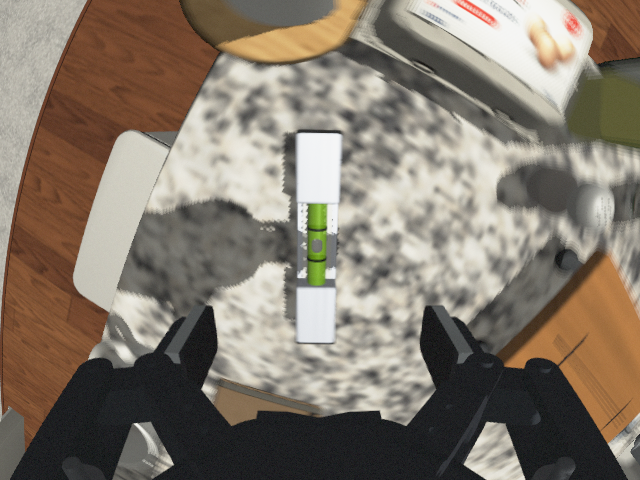

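The wrist view shows the level upright, with its vial at px (317,245), parallel to the pads and centred between the fingers. I'll descend and grip.

Request:
{"name": "move_arm", "arguments": {"rows": [[[0,0,40],0],[[0,0,80],0],[[0,0,110],0],[[0,0,127],0],[[0,0,127],0]], "hand": 60}}

```text
t: 2.65
position: [500.8, 259.3, 1.8]
tcp_rot: [0.965, 0.262, -0.003, 0.0]
wrist_force: [-0.7, 0.1, 0.6]
finger_gap: 60.2
gripper_force: 0.0
```

Request:
{"name": "move_arm", "arguments": {"rows": [[[0,0,0],0],[[0,0,0],0],[[0,0,0],0],[[0,0,0],0],[[0,0,0],0]], "hand": 15}}

```text
t: 3.15
position: [504.1, 260.6, 6.0]
tcp_rot: [0.965, 0.261, 0.002, -0.0]
wrist_force: [-0.8, -0.0, 6.3]
finger_gap: 26.8
gripper_force: 61.5
```

Request:
{"name": "move_arm", "arguments": {"rows": [[[0,0,0],0],[[0,0,0],0],[[0,0,-30],0],[[0,0,-70],0],[[0,0,-110],0]]}}

```text
t: 3.65
position: [501.7, 259.5, 114.8]
tcp_rot: [0.965, 0.261, -0.001, 0.0]
wrist_force: [0.6, 0.5, -3.9]
finger_gap: 26.6
gripper_force: 60.3
```

```bash
python3 - <<'E'
from h import *
togo(520,-47,114,-10.2)
im,d=arm.snapshot("wrist"); cv2.imwrite("pics/w2.png",im)
E
```

```text
t 3.65 pos [501.7 259.5 114.8] yawy -59.7 tilt 0.14 F [ 0.6  0.5 -3.9] gap 26.6 q6 1.4
shift [-138.7  274.     1. ] roll -0.865
```

View pics/w2.png

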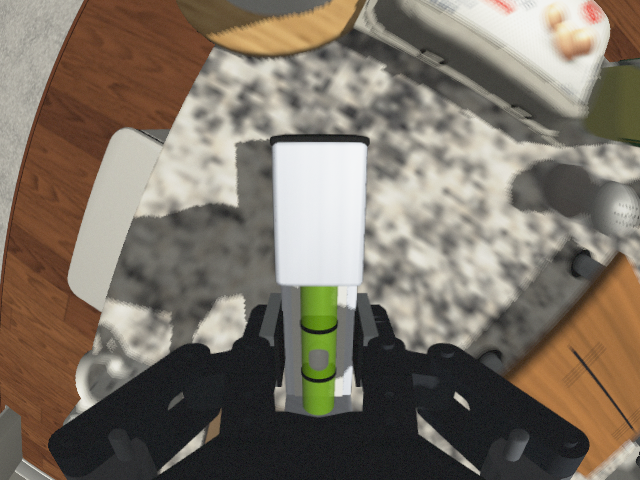

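The level is held squarely between the pads, with its vial at px (318,350). Next I'll carry it over the shelf.

Request:
{"name": "move_arm", "arguments": {"rows": [[[-20,39.5,0],-0.14],[[-40,79,0],-0.28],[[-60,118.5,0],-0.42],[[-80,158,0],-0.56],[[-100,197.5,0],-0.7]]}}

```text
t: 4.2
position: [515.1, 40.6, 114.0]
tcp_rot: [0.819, 0.574, -0.0, -0.0]
wrist_force: [0.9, 1.1, -3.0]
finger_gap: 26.6
gripper_force: 60.6
```

Request:
{"name": "move_arm", "arguments": {"rows": [[[-26,11,0],-0.06],[[-53,22,0],-0.12],[[-79,33.6,0],-0.165],[[-79,33.6,0],-0.165],[[-79,33.6,0],-0.165]]}}

```text
t: 4.7
position: [519.4, -43.8, 113.9]
tcp_rot: [0.771, 0.637, -0.0, -0.001]
wrist_force: [0.0, -0.1, -4.0]
finger_gap: 26.6
gripper_force: 60.6
```

```bash
python3 - <<'E'
from h import *
togo(520,-47,70,-10.2)
im,d=arm.snapshot("top"); cv2.imwrite("pics/t2.png",cv2.resize(im[180:340,240:500],None,fx=3,fy=3))
E
```

```text
t 4.7 pos [519.4 -43.8 113.9] yawy -10.9 tilt 0.07 F [ 0.  -0.1 -4. ] gap 26.6 q6 -0.03
shift [-3.1  1.2 43.9] roll -0.012
```

View pics/t2.png

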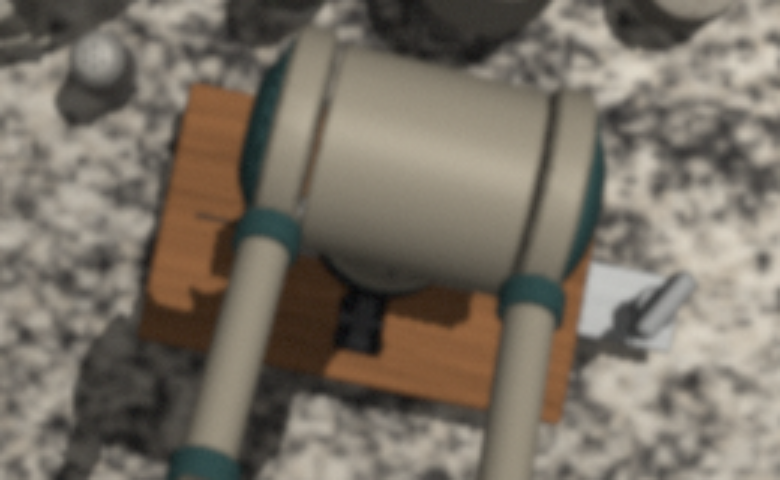

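The arm hides the shelf in this view, so I'll lower on force feedback.

Request:
{"name": "move_arm", "arguments": {"rows": [[[-3,1,15],-0.012],[[-3,1,30],-0.012],[[-3,1,40],-0.012],[[-3,1,46],-0.012],[[-3,1,46],-0.012]]}}

```text
t: 5.25
position: [519.8, -45.9, 67.5]
tcp_rot: [0.766, 0.642, -0.001, -0.001]
wrist_force: [-0.2, 0.1, -2.8]
finger_gap: 26.6
gripper_force: 60.5
```

Request:
{"name": "move_arm", "arguments": {"rows": [[[0,0,1],0],[[0,0,2],0],[[0,0,3],0],[[0,0,3],0],[[0,0,3],0]]}}

```text
t: 5.75
position: [520.7, -46.7, 65.5]
tcp_rot: [0.767, 0.642, 0.0, 0.0]
wrist_force: [0.0, 0.0, -2.4]
finger_gap: 26.9
gripper_force: 60.6
```

Request:
{"name": "move_arm", "arguments": {"rows": [[[0,0,0.5],0],[[0,0,1],0],[[0,0,1.5],0],[[0,0,1.5],0],[[0,0,1.5],0]]}}

```text
t: 6.25
position: [520.7, -46.9, 64.6]
tcp_rot: [0.767, 0.642, 0.0, 0.0]
wrist_force: [-2.5, -2.4, 5.3]
finger_gap: 27.0
gripper_force: 61.6
```

Request:
{"name": "move_arm", "arguments": {"rows": [[[0,0,0],0],[[0,0,0],0],[[0,0,0],0],[[0,0,0],0],[[0,0,0],0]], "hand": 50}}

```text
t: 6.75
position: [520.4, -46.6, 63.7]
tcp_rot: [0.767, 0.642, -0.0, -0.0]
wrist_force: [0.6, 0.1, -0.2]
finger_gap: 50.0
gripper_force: 0.0
```

Request:
{"name": "move_arm", "arguments": {"rows": [[[0,0,-20],0],[[0,0,-50],0],[[0,0,-80],0],[[0,0,-100],0],[[0,0,-100],0]]}}

```text
t: 7.25
position: [522.6, -47.1, 166.8]
tcp_rot: [0.767, 0.642, 0.002, 0.003]
wrist_force: [0.4, 0.1, -0.4]
finger_gap: 49.9
gripper_force: 0.0
```

```bash
python3 - <<'E'
from h import *
togo(490,-214.5,165,50.6)
im,d=arm.snapshot("wrist"); cv2.imwrite("pics/w3.png",im)
E
```

```text
t 7.25 pos [522.6 -47.1 166.8] yawy -10.1 tilt 0.39 F [ 0.4  0.1 -0.4] gap 49.9 q6 -0.05
shift [-170.5   -2.8    1.8] roll -1.059
```

View pics/w3.png

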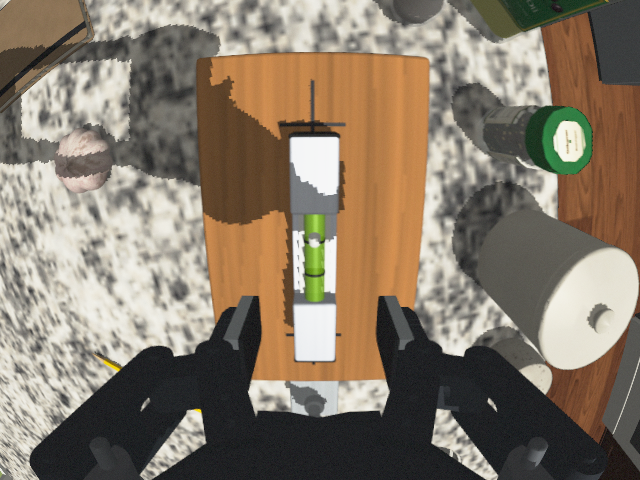

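The level lies on the line between the cross marks, with its vial at px (314,270). The bubble has moved to the upper end, at px (314,240). Now to the foot.

Request:
{"name": "move_arm", "arguments": {"rows": [[[-34,-0.5,0],-0.14],[[-68,-1,0],-0.28],[[-102,-2,0],-0.42],[[-136,-2.5,0],-0.56],[[-170.5,-2.8,0],-0.7]], "hand": 60}}

```text
t: 7.8
position: [486.5, -214.7, 162.0]
tcp_rot: [0.497, 0.868, 0.0, -0.002]
wrist_force: [0.4, -0.7, 0.4]
finger_gap: 59.9
gripper_force: 0.0
```

Request:
{"name": "move_arm", "arguments": {"rows": [[[0,0,0],-0.14],[[0,0,0],-0.28],[[0,0,0],-0.36],[[0,0,0],-0.36],[[0,0,0],-0.36]]}}

```text
t: 8.3
position: [487.2, -213.7, 162.6]
tcp_rot: [0.338, 0.941, 0.0, -0.001]
wrist_force: [0.2, -0.1, 0.1]
finger_gap: 60.0
gripper_force: 0.0
```

```bash
python3 - <<'E'
from h import *
togo(490,-214.5,80,50.6)
im,d=arm.snapshot("wrist"); cv2.imwrite("pics/w4.png",im)
E
```

```text
t 8.3 pos [ 487.2 -213.7  162.6] yawy 50.5 tilt 0.13 F [ 0.2 -0.1  0.1] gap 60.0 q6 -1.43
shift [-2.9  1.2 82.6] roll -0.001
```

View pics/w4.png

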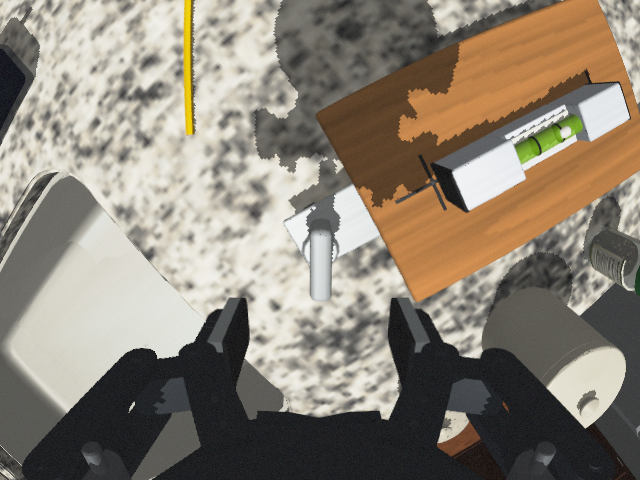

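The wing is centred at px (320,265) and parallel to the pads. The bubble at px (566,131) sits beyond the ring, so the slope shows.

Request:
{"name": "move_arm", "arguments": {"rows": [[[-3,1,25],0],[[-3,1,50],0],[[-3,1,72],0],[[-3,1,84],0],[[-3,1,84],0]], "hand": 45}}

```text
t: 8.85
position: [489.6, -214.4, 78.1]
tcp_rot: [0.337, 0.942, 0.0, -0.002]
wrist_force: [0.6, -0.4, 0.8]
finger_gap: 45.2
gripper_force: 0.0
```

Request:
{"name": "move_arm", "arguments": {"rows": [[[0,0,0],0],[[0,0,0],0],[[0,0,0],0],[[0,0,0],0],[[0,0,0],0]], "hand": 5}}

```text
t: 9.35
position: [491.6, -215.8, 81.1]
tcp_rot: [0.337, 0.942, -0.0, 0.001]
wrist_force: [-1.5, -0.3, 5.4]
finger_gap: 11.8
gripper_force: 60.2
```

Request:
{"name": "move_arm", "arguments": {"rows": [[[0,0,0],0],[[0,0,0],0],[[0,0,0],0.1],[[0,0,0],0.2],[[0,0,0],0.3]]}}

```text
t: 9.85
position: [491.1, -216.2, 81.1]
tcp_rot: [0.475, 0.88, -0.001, 0.001]
wrist_force: [-1.4, -1.6, 7.4]
finger_gap: 11.7
gripper_force: 60.3
```

```bash
python3 - <<'E'
from h import *
togo(490,-214.5,78,50.6)
im,d=arm.snapshot("wrist"); cv2.imwrite("pics/w5.png",im)
E
```

```text
t 9.85 pos [ 491.1 -216.2   81.1] yawy 33.3 tilt 0.16 F [-1.4 -1.6  7.4] gap 11.7 q6 -1.12
shift [2.1 0.  3.1] roll -0.303
```

View pics/w5.png

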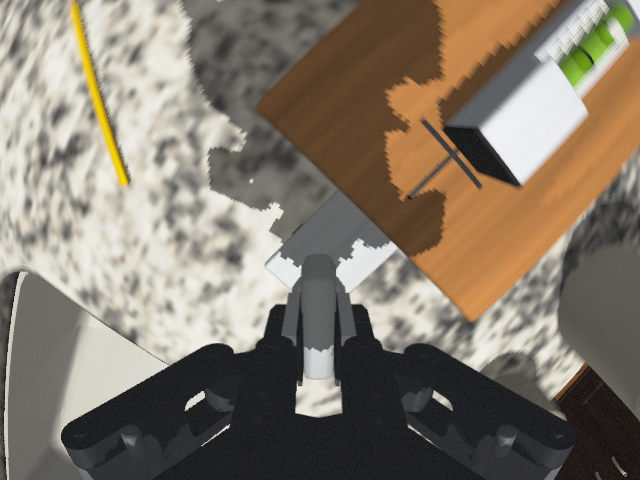

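The wing is gripped and turning. I'll estimate the starting slope from the depth plane and from the bubble in the earlier wrist picture.

```bash
python3 - <<'E'
from h import *
im=cv2.imread("pics/w4.png"); cv2.imwrite("pics/w4c.png",cv2.resize(im[70:220,430:640],None,fx=3.8,fy=3.8,interpolation=cv2.INTER_CUBIC))
d=np.load("topd.npy"); P=pts("top",d,np.ones(d.shape,bool))
u=np.array([np.cos(np.radians(79.8)),np.sin(np.radians(79.8))]); v=np.array([u[1],-u[0]])
q=(P[:,:2]-[520,-47]); s=q@u; t=q@v
def fit(m):
    for _ in range(4):
        A=np.c_[s[m],t[m],np.ones(m.sum())]; c=np.linalg.lstsq(A,P[m,2],rcond=None)[0]
        r=P[:,2]-np.c_[s,t,np.ones(len(s))]@c; m=m&(abs(r)<2.5*r[m].std()+.3)
    return c,m.sum(),r[m].std()
print(fit((abs(s)<122)&(abs(t)<72)&(abs(P[:,2]-59)<10)))
print(fit((abs(s)<300)&(abs(t)<300)&(abs(P[:,2])<8)))
E
```

```text
(array([ 1.91800392e-02, -7.69284006e-04,  5.85365083e+01]), np.int64(10516), np.float64(1.9291540877547684))
(array([ 2.85648671e-04, -2.53431498e-04,  5.64200103e-01]), np.int64(64632), np.float64(2.0934200325352976))
```

View pics/w4c.png

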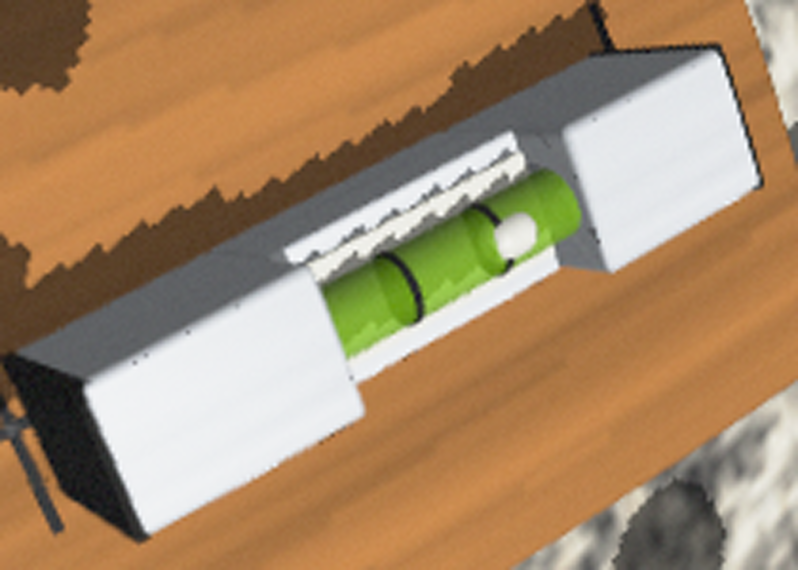

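The depth plane gives a slope of 0.0189, which needs about 1.89 rad. The bubble at px (516,234) in the crop is about 12–13 mm off centre, which agrees. I've turned 0.3, so I'll turn about 1.55 more.

Request:
{"name": "move_arm", "arguments": {"rows": [[[0,0,0],0.12],[[0,0,0],0.24],[[0,0,0],0.36],[[0,0,0],0.48],[[0,0,0],0.6]]}}

```text
t: 10.4
position: [489.8, -216.5, 81.1]
tcp_rot: [0.714, 0.7, -0.002, 0.001]
wrist_force: [-5.6, -2.4, 8.6]
finger_gap: 11.8
gripper_force: 60.6
```

Request:
{"name": "move_arm", "arguments": {"rows": [[[0,0,0],0.12],[[0,0,0],0.24],[[0,0,0],0.36],[[0,0,0],0.48],[[0,0,0],0.6]]}}

```text
t: 10.9
position: [488.5, -216.2, 81.0]
tcp_rot: [0.889, 0.458, -0.002, 0.0]
wrist_force: [-8.3, -2.3, 10.7]
finger_gap: 11.8
gripper_force: 60.9
```

Request:
{"name": "move_arm", "arguments": {"rows": [[[0,0,0],0.12],[[0,0,0],0.24],[[0,0,0],0.35],[[0,0,0],0.35],[[0,0,0],0.35]]}}

```text
t: 11.4
position: [488.0, -215.6, 81.1]
tcp_rot: [0.954, 0.298, -0.002, -0.0]
wrist_force: [-8.5, -1.1, 12.0]
finger_gap: 11.7
gripper_force: 61.0
```

Request:
{"name": "move_arm", "arguments": {"rows": [[[0,0,0],0],[[0,0,0],0],[[0,0,0],0],[[0,0,0],0],[[0,0,0],0]], "hand": 45}}

```text
t: 11.9
position: [490.9, -215.1, 79.6]
tcp_rot: [0.955, 0.298, 0.0, -0.0]
wrist_force: [0.1, -0.3, 0.7]
finger_gap: 45.1
gripper_force: 0.0
```

Request:
{"name": "move_arm", "arguments": {"rows": [[[0,0,-20],0],[[0,0,-45],0],[[0,0,-70],0],[[0,0,-90],0],[[0,0,-100],0]]}}

```text
t: 12.4
position: [491.7, -215.6, 181.6]
tcp_rot: [0.955, 0.298, 0.001, 0.001]
wrist_force: [1.7, -0.1, 0.0]
finger_gap: 45.0
gripper_force: 0.0
```

```bash
python3 - <<'E'
from h import *
togo(520,-47,180,-100.2)
im,d=arm.snapshot("top")
P=pts("top",d,np.ones(d.shape,bool))
print(arm.regions_of("top","level")[:1] and "lvl")
E
```

```text
t 12.4 pos [ 491.7 -215.6  181.6] yawy -55.3 tilt 0.18 F [ 1.7 -0.1  0. ] gap 45.0 q6 0.42
shift [ 119.1 -122.6    1.4] roll 0.783
lvl
```

Request:
{"name": "move_arm", "arguments": {"rows": [[[24,-24.5,0],0.14],[[48,-49,0],0.28],[[71.5,-73.5,0],0.42],[[95,-98,0],0.56],[[119,-122.6,0],0.7]], "hand": 80}}

```text
t: 13.0
position: [518.2, -45.2, 178.2]
tcp_rot: [0.999, -0.051, -0.001, -0.0]
wrist_force: [1.1, -0.2, 0.2]
finger_gap: 79.9
gripper_force: 0.0
```

Request:
{"name": "move_arm", "arguments": {"rows": [[[0,0,0],0.083],[[0,0,0],0.083],[[0,0,0],0.083],[[0,0,0],0.083],[[0,0,0],0.083]]}}

```text
t: 13.5
position: [518.8, -47.3, 179.5]
tcp_rot: [0.996, -0.089, -0.0, -0.0]
wrist_force: [0.4, 0.2, 0.6]
finger_gap: 80.3
gripper_force: 0.0
```

Request:
{"name": "move_arm", "arguments": {"rows": [[[0,0,0],0],[[0,0,0],0],[[0,0,0],0],[[0,0,0],0],[[0,0,0],0]]}}

```text
t: 14.0
position: [519.0, -46.7, 179.8]
tcp_rot: [0.996, -0.089, 0.0, -0.0]
wrist_force: [-0.3, -0.2, 0.3]
finger_gap: 80.0
gripper_force: 0.0
```

```bash
python3 - <<'E'
from h import *
togo(520,-47,140,-100.2)
im,d=arm.snapshot("wrist"); cv2.imwrite("pics/w6.png",cv2.resize(im[160:380,180:460],None,fx=2.7,fy=2.7,interpolation=cv2.INTER_CUBIC))
E
```

```text
t 14.0 pos [519.  -46.7 179.8] yawy -100.2 tilt 0.01 F [-0.3 -0.2  0.3] gap 80.0 q6 1.53
shift [ 1.   0.1 39.8] roll -0.0
```

View pics/w6.png

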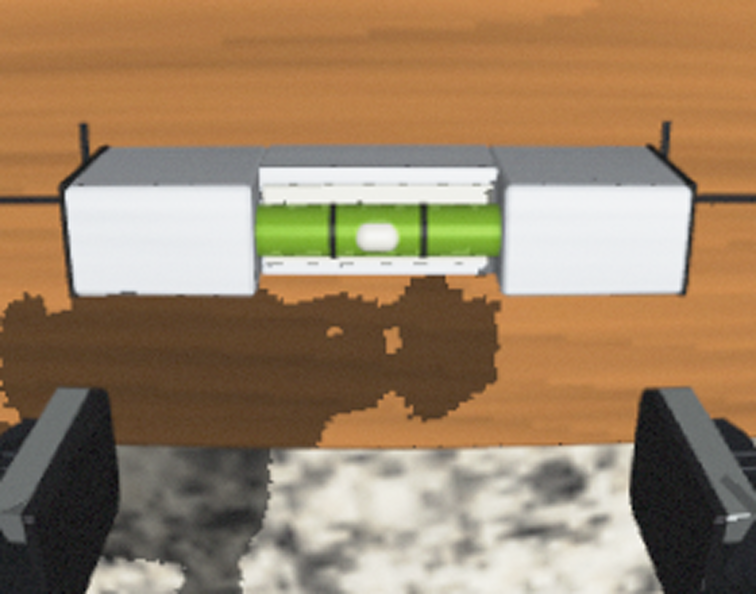

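The bubble is centred between the rings: bubble at px 377, rings at 333 and 423. I'll press with the open fingertips, one on each flat end.

Request:
{"name": "move_arm", "arguments": {"rows": [[[1,0,15],0],[[1,0,30],0],[[1,0,45],0],[[1,0,60],0],[[1,0,70],0]], "hand": 75}}

```text
t: 14.55
position: [519.5, -46.7, 108.8]
tcp_rot: [0.996, -0.089, -0.001, -0.0]
wrist_force: [0.0, -0.1, -0.7]
finger_gap: 75.3
gripper_force: 0.0
```

Request:
{"name": "move_arm", "arguments": {"rows": [[[0,0,1],0],[[0,0,2],0],[[0,0,3],0],[[0,0,4],0],[[0,0,4],0]]}}

```text
t: 15.05
position: [520.2, -46.9, 106.1]
tcp_rot: [0.996, -0.089, 0.0, 0.0]
wrist_force: [0.0, -0.1, 0.3]
finger_gap: 74.9
gripper_force: 0.0
```

Request:
{"name": "move_arm", "arguments": {"rows": [[[0,0,0.5],0],[[0,0,1],0],[[0,0,1.5],0],[[0,0,2],0],[[0,0,2],0]]}}

```text
t: 15.55
position: [519.9, -46.8, 103.7]
tcp_rot: [0.996, -0.089, -0.0, -0.0]
wrist_force: [0.2, -0.7, -1.0]
finger_gap: 74.9
gripper_force: 0.0
```

Request:
{"name": "move_arm", "arguments": {"rows": [[[0,0,0.5],0],[[0,0,1],0],[[0,0,1.5],0],[[0,0,2],0],[[0,0,2],0]]}}

```text
t: 16.05
position: [519.9, -46.8, 101.7]
tcp_rot: [0.996, -0.089, -0.0, -0.0]
wrist_force: [-0.3, -0.7, -0.6]
finger_gap: 75.1
gripper_force: 0.0
```

Request:
{"name": "move_arm", "arguments": {"rows": [[[0,0,0.5],0],[[0,0,1],0],[[0,0,1.5],0],[[0,0,2],0],[[0,0,2],0]]}}

```text
t: 16.55
position: [519.9, -46.8, 99.7]
tcp_rot: [0.996, -0.089, -0.0, -0.0]
wrist_force: [-0.2, 0.3, 0.6]
finger_gap: 75.0
gripper_force: 0.0
```

Request:
{"name": "move_arm", "arguments": {"rows": [[[0,0,0.5],0],[[0,0,1],0],[[0,0,1.5],0],[[0,0,2],0],[[0,0,2],0]]}}

```text
t: 17.05
position: [519.9, -46.8, 97.7]
tcp_rot: [0.996, -0.089, -0.0, -0.0]
wrist_force: [-0.4, -0.0, -0.2]
finger_gap: 75.2
gripper_force: 0.0
```

Request:
{"name": "move_arm", "arguments": {"rows": [[[0,0,0.5],0],[[0,0,1],0],[[0,0,1.5],0],[[0,0,2],0],[[0,0,2],0]]}}

```text
t: 17.55
position: [519.9, -46.8, 95.7]
tcp_rot: [0.996, -0.089, -0.0, -0.0]
wrist_force: [0.2, -0.2, 0.1]
finger_gap: 75.2
gripper_force: 0.0
```

Request:
{"name": "move_arm", "arguments": {"rows": [[[0,0,0.5],0],[[0,0,1],0],[[0,0,1.5],0],[[0,0,2],0],[[0,0,2],0]]}}

```text
t: 18.05
position: [519.9, -46.8, 93.7]
tcp_rot: [0.996, -0.089, -0.0, -0.0]
wrist_force: [0.4, -1.0, -0.4]
finger_gap: 75.3
gripper_force: 0.0
```

Request:
{"name": "move_arm", "arguments": {"rows": [[[0,0,0.5],0],[[0,0,1],0],[[0,0,1.5],0],[[0,0,2],0],[[0,0,2],0]]}}

```text
t: 18.55
position: [520.0, -46.8, 92.7]
tcp_rot: [0.996, -0.089, 0.0, -0.0]
wrist_force: [-1.5, 1.2, 6.1]
finger_gap: 75.1
gripper_force: 3.2
```

Request:
{"name": "move_arm", "arguments": {"rows": [[[0,0,0.3],0],[[0,0,0.7],0],[[0,0,0.7],0],[[0,0,0.7],0],[[0,0,0.7],0]]}}

```text
t: 19.05
position: [520.1, -46.8, 92.6]
tcp_rot: [0.996, -0.089, 0.001, -0.0]
wrist_force: [-2.9, -0.9, 10.3]
finger_gap: 75.1
gripper_force: 5.3
```

Request:
{"name": "move_arm", "arguments": {"rows": [[[0,0,0],0],[[0,0,0],0],[[0,0,0],0],[[0,0,0],0],[[0,0,0],0]]}}

```text
t: 19.55
position: [520.0, -46.8, 92.6]
tcp_rot: [0.996, -0.089, 0.0, 0.0]
wrist_force: [-3.4, -0.5, 10.6]
finger_gap: 74.9
gripper_force: 5.3
```

Request:
{"name": "move_arm", "arguments": {"rows": [[[0,0,0],0],[[0,0,0],0],[[0,0,0],0],[[0,0,0],0],[[0,0,0],0]]}}

```text
t: 20.05
position: [520.0, -46.8, 92.6]
tcp_rot: [0.996, -0.089, 0.0, 0.0]
wrist_force: [-2.9, 0.9, 10.2]
finger_gap: 74.9
gripper_force: 5.3
```

Request:
{"name": "move_arm", "arguments": {"rows": [[[0,0,0],0],[[0,0,0],0],[[0,0,0],0],[[0,0,0],0],[[0,0,0],0]]}}

```text
t: 20.55
position: [520.0, -46.8, 92.6]
tcp_rot: [0.996, -0.089, 0.0, 0.0]
wrist_force: [-3.6, 0.7, 10.4]
finger_gap: 74.7
gripper_force: 5.3
```

```bash
python3 - <<'E'
from h import *
im,d=arm.snapshot("wrist"); cv2.imwrite("pics/w7.png",im)
E
```

```text
(no output)
```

View pics/w7.png

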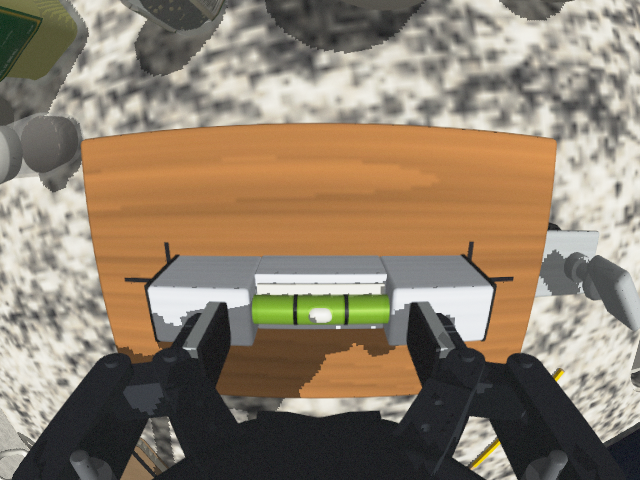

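The bubble at px (320,315) is between the rings at 295 and 346, and both fingertips press the flat ends with about 10 N. I'm handing the job in.

```bash
python3 -c "
from rig import arm
print(arm.finish_job())"
```

```text
the job is handed in; nothing more can be done
None
```

The job is handed in: the level lies on the line, midway between the cross marks, with its bubble between the rings, and the fingertips are pressing it down with about 10 N; `finish_job` returned no verdict.

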